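# Snap the bezel onto the display head and keep it pressed

## Task

Lift the loose blue bezel frame off the snap block it lies on, set it face up over the screen of the display head with its long side running from one orange catch to the other (either way round), and press it straight down until both catches snap over its ends. Do not stop or let go at the snap: keep pressing the bezel level and firmly down on the sprung rubber seat until the seat is nearly bottomed, and finish while you are still gripping and pressing it there. Press with measured force rather than ramming it (well under 60 N), and leave the green polishing block, the tape measure and the glue bottle where they are.

Things in the scene. Friction and masses are not known exactly. Their poses are not given: they have to be found in the camera images.
- bezel: loose flat blue bezel frame, 60 mm (x) by 74 mm (y) by 8 mm, about 30 g, with a 26 x 34 mm window. Origin: centre of its underside; z is up out of its face. It starts face up on the snap block, 40 mm above the bench, its long sides overhanging by 6 mm: grip it there, across its 60 mm width at the middle of the long sides; the tips may reach 20 mm below it
- display_head: fixed display head: aluminium base 76 (x) x 136 (y) x 8 mm, white pedestal 44 x 74 mm, 34 mm high, a sprung black rubber seat over it, and a black screen boss 20 (x) x 28 (y) mm, top 48 mm up, through the seat's middle. Origin: centre of the underside, on the bench; z up, y from catch_b to catch_a. Orange catches at its y ends, about 70 mm high. Fingertips have room beyond x = +-22 mm
- home (a point): point of the display head, 41 mm above the bench on its middle axis: where the bezel's origin lies when the bezel is pressed down as far as the seat goes; same axes as the head
- seat (a joint): depression of the sprung black rubber seat: 0 free (its 44 x 66 mm top is 46 mm above the bench) to 0.005 bottomed (41 mm). The spring pushes back with 2 N at 0 and 2 N more per mm. A bezel that is snapped in but not pressed leaves it at about 0.001
- catch_a (a joint): orange spring catch at the head's +y end, 18 mm wide: 0 closed, grows outward to 0.008. Nose tip 33 mm from the head's middle, 55 mm above the bench; from it a lead-in slope rises to 41 mm out, 69 mm up. Bezel meets the slopes with its underside 62 mm up, push grows to some 10 to 15 N, drops suddenly at 55 mm; at 47 mm the catches (by then 4 mm open) snap shut over it, drawing it down
- catch_b (a joint): the same catch at the -y end of the head: 0 closed, grows as it is pushed outward
- stand: loose clear-blue and white snap block, 71 x 48 x 40 mm, origin at the centre of its underside, on whose top the bezel lies at the start; it may be shifted a little
- polish_block: green polishing block, 42 x 44 x 86 mm tall, origin at the centre of its underside; a bystander, to be left alone
- tape_measure: black and orange tape measure standing on edge, 35 x 88 x 70 mm tall, origin at the centre of its underside; a bystander, to be left alone
- glue_bottle: small white glue bottle, 21 mm across, 60 mm tall, standing, origin at the centre of its underside; a bystander, to be left alone
There are look-alikes about, which are no part of the job. Of the things like the bezel, leave any that is white; of the rest the smaller one is meant.

How it is judged:
By the outcome, as a careful person would: the job done as asked, in the order asked, and still so for the second after the job is handed in, while the arm keeps its last pose, push and grip.
It also fails if it takes over 48 s, if anything falls off the work surface, if the arm or the gripper's body presses on something with over 40 N, if the wrist force passes 120 N, or if a joint passes its speed limit or range.

## Robot

A 7-joint arm with a two-finger parallel gripper is mounted at the origin on a cart in front of the work surface, level with it; the furniture and walls round the work are solid. World frame = base frame: x ahead of the robot, y to its left, z up, the work surface at z = 0. Lengths are in m, angles in rad, forces in N, time in s.
With the tool pointing down it reaches from about 0.4 to 0.75 m from the base axis. Payload 19.5 kg.
Tool frame: the origin (TCP) lies where the fingers leave the gripper's body, on its centre line; the fingertips stand ctrl.tip_extent ahead of it and the grasp point (between the pads) lies 54 mm ahead of it (ctrl.tip_extent is the distance from the TCP to the fingertips, in m); y points along the fingers, z is the direction in which the jaws open and shut, and the axes are right-handed (so a half turn about y gives the same grasp; the last joint's range is limited). The gripper opens to 85 mm and grips with 20 to 120 N. Pads are 22 mm wide; open, the fingers measure 114 mm over their backs; the gripper's body (76 mm by 85 mm) begins 54 mm behind the grasp point. The pads swing forward as they close: fully open they stand 13 mm farther back than shut.
Start: joints at [1.147, 0.707, -0.028, 1.485, 0.022, 0.951, -0.075], TCP at [0.214, -0.534, 0.304] pointing down, gripper open.
Joint ranges: [-2.71, 2.71], [-0.32, 2.16], [-1.57, 1.52], [0, 2.45], [-1.46, 4.6], [0, 2.02], [-2.83, 2.83]. Speed limits (rad/s): [1.89, 1.89, 2.57, 2.57, 3.01, 3.01, 3.01].

## Interface

Orientations are given as a rotation vector (axis times angle).
In Python, from rig import status, vision, order, finder, ctrl gives the robot as it stands.
- The arm moves only by the tool servo_tool, never from a script. Its argument "deltas" is one flat list of numbers, 5 for each row, row after row: the shift along the tool's x, y, z in m, then the turn about the tool's y in degrees, then the closure, from 0 (fully open) to 1 (shut). A call has 1 to 5 rows; each row is the pose to reach, as a shift and turn from the pose commanded when the call began, along the tool's axes at that moment; what a row does not reach only later rows make up. A row lasts 1/12 s, in which the tool goes at most 41.7 mm and 7.16 degrees, less where a joint would pass 70% of its speed; a pose out of reach is approached as far as the arm can. A call with a gripper value outside its range is refused whole. The fingers move at their own pace and stop on an object; "force" is the grip in N (left out, the last holds). Time passes only in rows, so rows that repeat a pose let the fingers close. It gives the time, the measured TCP pose, the force and the opening at its end, in the units of the state.
- status.get_state(): the state, without advancing time (a new reading comes with each control period).
- vision.read_camera(name): name is "side" or "top"; returns the picture (420x560x3 uint8, blue, green, red); there is no depth.
- vision.calibration(name): a dict with "K" (3x3 intrinsics, pixels), "xyz" and "attitude" of the camera in the world. Camera axes: x right, y down, z forward; pixel columns grow to the right and rows downward; lengths in m; the calibration is good to about 2 mm. A picture is of the moment at which its call begins. calibration takes no time and is no camera call.
- order.job_done(): hands the job in, once; it reports no verdict.
Trained networks look in the newest picture that a camera, given by its name, has taken for a name from the list of things; names that differ only in an ending like _2 or _b are one class to them, and where a whole thing is asked for, a point or a joint stands for the part that bears it (a point fixed in the world has none). Each returns a list of dicts, best first, with "conf" (0 to 1); they miss things now and then, are a little off and sometimes report something else, mostly with a low value. They report only what shows in the picture. A call takes as long as a camera call. They do not tell look-alikes from the thing itself.
- finder.boxes_of(camera, target): "point" ([x, y, z] in m, in world coordinates, good to about 4 mm: the middle of the surface that is visible of it).
- finder.silhouettes(camera, target): "mask" (420x560 bool, what is visible of it).
- finder.tip_of(camera, target): "point" ([x, y, z] in m, in world coordinates, good to about 4 mm: a listed point, or the origin of a listed thing).
The state is a dict: "time_s": time; "joints": joint angles; "qd": joint speeds; "joint_torque": joint torques, N m; "position": TCP position; "tcp_rot": TCP orientation; "ft_force": force on the tool from outside, world axes, zero at the start; "ft_torque": the same for the moment, N m; "finger_gap": finger opening in m.
Only numpy, scipy, OpenCV 4.12 (cv2) and the standard library are available. Lean on these libraries where they do the work, as an engineer would, in place of code of your own. Each camera call takes 0.05 s, during which the arm holds its last target. There are 200 camera calls.

## Working session

There is one attempt and no reset: what is moved stays moved. The work goes in short steps, Python scripts to look and compute and a tool call to move; the robot and the scene stay as the last step left them, time stands still between calls to the robot, and variables do not carry over. Pictures are saved under pics/ and viewed, about 8 in all and at most 12, crops included, and the job is handed in when it is done.

Besides the shell and the picture viewer there is one more tool, called after "Call:" as name(argument=value, ...) on one line, values as JSON. servo_tool: Moves the arm, as the interface text tells. Its arguments: {"type":"object","properties":{"deltas":{"type":"array"},"force":{"type":"number"}},"required":["deltas"]}

```bash
mkdir -p pics; ls; python3 - <<'E'
from rig import status, vision, finder, ctrl
import cv2, numpy as np
print(ctrl.tip_extent, status.get_state())
ims=[]
for c in("top","side"):
    im=vision.read_camera(c); cv2.imwrite(f"pics/{c}0.png",im)
    k=vision.calibration(c); print(c,{a:np.round(b,3).tolist() for a,b in k.items()})
    for n in("bezel","display_head","home","stand","catch_a","polish_block","tape_measure","glue_bottle"):
        for f in(finder.boxes_of,finder.tip_of):
            try: print(n,f.__name__,[(round(d["conf"],2),np.round(d["point"],3).tolist()) for d in f(c,n)])
            except Exception as e: print(n,f.__name__,e)
E
```

```text
pics
0.0726 {'time_s': 0.0, 'joints': array([ 1.1473295 ,  0.70710035, -0.02760822,  1.48501501,  0.02199384,
        0.95091109, -0.07547535]), 'qd': array([-5.47772411e-04,  3.96012780e-04,  1.26060654e-03,  1.82945302e-03,
       -2.27509793e-03, -3.15296996e-04,  5.12069832e-05]), 'joint_torque': array([-1.85010745e-04, -8.83227682e+01,  1.23417869e+00, -2.36160868e+01,
        1.67540432e-02,  6.57985162e-03, -3.33637092e-05]), 'position': array([ 0.21414813, -0.53342442,  0.30342525]), 'tcp_rot': array([-0.38916819,  2.01366497, -2.0114041 ]), 'ft_force': array([ 0.245767  ,  1.29357573, -0.52880047]), 'ft_torque': array([0.00119807, 0.06475977, 0.02552167]), 'finger_gap': 0.08508784004482675}
top {'K': [[383.229, 0.0, 284.644], [0.0, 383.229, 208.382], [0.0, 0.0, 1.0]], 'xyz': [0.375, -0.014, 1.059], 'attitude': [-2.136, 2.114, -0.196]}
bezel call [(0.79, [0.564, -0.278, 0.012]), (0.78, [0.405, -0.134, 0.011]), (0.72, [0.536, -0.146, 0.05])]
bezel call [(0.98, [0.407, -0.136, 0.003]), (0.78, [0.565, -0.278, 0.001]), (0.57, [0.541, -0.145, 0.04])]
display_head call [(0.67, [0.5
[... 1188 characters left out ...]
.535, 0.127, 0.004])]
home call [(0.97, [0.537, 0.097, 0.022])]
home call [(0.9, [0.536, 0.126, 0.038])]
stand call [(0.82, [0.54, -0.161, 0.021]), (0.47, [0.549, 0.076, 0.044])]
stand call [(0.86, [0.541, -0.139, -0.001])]
catch_a call [(0.44, [0.546, 0.076, 0.046])]
catch_a call it knows: bezel, display_head, glue_bottle, home, polish_block, stand, tape_measure
polish_block call [(0.75, [0.515, 0.322, 0.049])]
polish_block call [(0.76, [0.514, 0.337, -0.001]), (0.68, [0.535, 0.128, 0.001])]
tape_measure call [(0.85, [0.724, -0.072, 0.045])]
tape_measure call [(0.78, [0.729, -0.049, -0.002])]
glue_bottle call [(0.64, [0.455, -0.396, 0.036])]
glue_bottle call [(0.76, [0.454, -0.388, 0.004])]
```

View pics/top0.png

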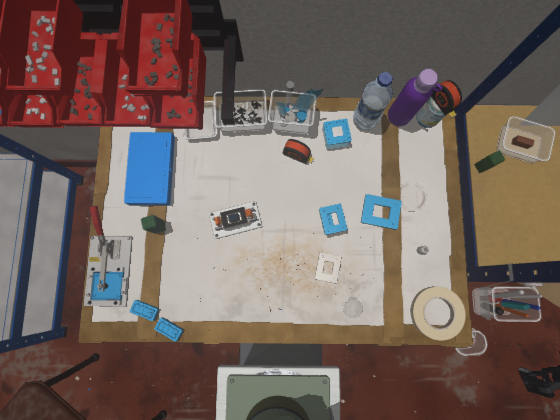

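View pics/side0.png

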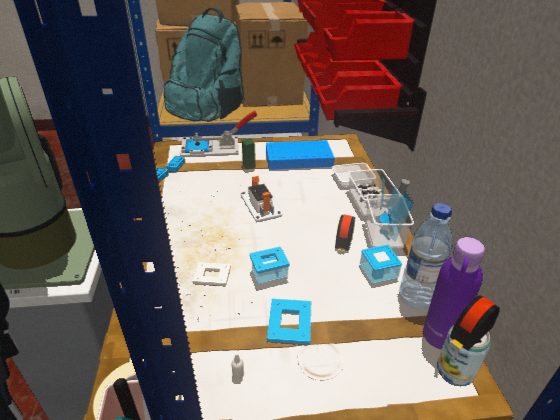

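The top view has the display head at (236,219) and a blue bezel on its block at (333,219). There is a larger blue one at (380,211), a white one at (328,267), and another blue item at (337,134) that I still need to compare. The side view agrees.

```bash
cat > h.py <<'E'
from rig import status, vision, finder, ctrl
import cv2, numpy as np
from scipy.spatial.transform import Rotation as R
def ray(c,uv,z):
    k=vision.calibration(c); uv=np.atleast_2d(uv).astype(float)
    d=np.c_[uv,np.ones(len(uv))]@np.linalg.inv(k["K"]).T@R.from_rotvec(k["attitude"]).as_matrix().T
    o=np.array(k["xyz"]); return o+d*((z-o[2])/d[:,2])[:,None]
def proj(c,P):
    k=vision.calibration(c); p=(np.atleast_2d(P)-k["xyz"])@R.from_rotvec(k["attitude"]).as_matrix()@np.array(k["K"]).T
    return p[:,:2]/p[:,2:]
def rect(c,mask,z):
    v,u=np.nonzero(mask); P=ray(c,np.c_[u,v],z)[:,:2]
    (cx,cy),(w,h),a=cv2.minAreaRect((P*1000).astype(np.float32))
    return np.round([cx,cy,w,h,a],1)
def crop(c,im,u,v,w,h,s,name):
    cv2.imwrite(name,cv2.resize(im[v:v+h,u:u+w],None,fx=s,fy=s,interpolation=cv2.INTER_CUBIC))
E
python3 - <<'E'
from h import *
t=vision.read_camera("top"); s=vision.read_camera("side")
a=cv2.resize(t[110:250,200:400],(800,560),interpolation=cv2.INTER_CUBIC); cv2.imwrite("pics/ctop.png",a)
b=cv2.resize(s[160:300,230:430],(800,560),interpolation=cv2.INTER_CUBIC); cv2.imwrite("pics/cside.png",b)
for n,zs in(("bezel",(.048,.008)),("display_head",(.008,)),("stand",(.04,))):
    for c in("top","side"):
        for m in finder.silhouettes(c,n):
            v,u=np.nonzero(m["mask"]); print(n,c,round(m["conf"],2),"uv",u.mean().round(1),v.mean().round(1),len(u),[rect(c,m["mask"],z).tolist() for z in zs])
# blue masks via colour, in the top view
hsv=cv2.cvtColor(t,cv2.COLOR_BGR2HSV); m=cv2.inRange(hsv,(90,110,110),(115,255,255))
n,l,st,ce=cv2.connectedComponentsWithStats(m)
for i in range(1,n):
    if st[i,4]>150 and 300<ce[i,0]<410: print("blue",ce[i].round(1),st[i,4],rect("top",l==i,.048),rect("top",l==i,.008))
E
```

```text
bezel top 0.79 uv 327.6 267.4 513 [[407.7, -126.3, 58.7, 71.6, 79.4], [409.0, -130.7, 61.0, 74.5, 79.4]]
bezel top 0.73 uv 381.0 211.5 902 [[556.7, -270.6, 99.4, 80.6, 78.9], [563.9, -280.8, 103.4, 83.8, 78.9]]
bezel top 0.55 uv 332.8 218.5 542 [[536.2, -142.0, 75.5, 63.4, 14.0], [542.6, -147.0, 78.4, 66.0, 14.0]]
bezel side 0.89 uv 289.3 321.5 1475 [[558.1, -314.5, 101.7, 75.7, 79.0], [563.4, -282.1, 108.1, 80.5, 79.0]]
bezel side 0.81 uv 268.8 259.4 607 [[536.7, -145.6, 75.3, 66.6, 13.6], [540.7, -102.6, 80.0, 70.8, 13.6]]
bezel side 0.72 uv 266.1 201.5 122 [[549.0, 72.3, 85.0, 15.8, 85.3], [553.8, 128.9, 90.4, 16.8, 85.3]]
bezel side 0.61 uv 269.1 272.2 436 [[531.8, -174.3, 74.2, 70.6, 16.7], [535.5, -133.2, 78.9, 75.0, 16.7]]
bezel side 0.58 uv 212.3 273.0 649 [[414.3, -175.2, 64.2, 71.0, 79.0], [410.6, -134.1, 68.2, 75.5, 79.0]]
bezel side 0.37 uv 237.4 367.1 217 [[458.8, -402.2, 44.2, 18.4, 88.6], [457.9, -375.4, 46.9, 19.6, 88.6]]
display_head top 0.56 uv 235.3 219.3 1355 [[538.1, 123.0, 78.2, 138.8, 15.8]]
display_head top 0.15 uv 332.6 218.8 107 [[541.9, -146.1, 33.3, 25.1, 13.1]]
display_head side 0.81 uv 260.4 201.3 1001 [[530.7, 153.6, 80.0, 210.5, 13.3]]
stand top 0.43 uv 332.5 219.0 101 [[536.3, -142.1, 30.8, 24.5, 14.7]]
stand top 0.39 uv 235.0 219.5 1289 [[532.9, 120.6, 74.4, 130.6, 15.6]]
stand side 0.7 uv 248.2 153.3 378 [[518.7, 352.0, 192.1, 39.3, 87.5]]
stand side 0.59 uv 270.3 271.8 495 [[534.3, -165.5, 77.1, 76.2, 13.2]]
blue [336.8 131.5] 448 [ 782.3 -156.1   67.2   67.3    9.9] [ 798.4 -161.8   69.9   69.9    9.9]
blue [381.1 211.3] 845 [ 557.7 -271.3   97.    78.7   79.1] [ 564.9 -281.5  100.8   81.8   79.1]
blue [332.5 218.9] 527 [ 535.9 -141.5   73.    59.8   12.7] [ 542.2 -146.5   75.9   62.2   12.7]
```

View pics/ctop.png

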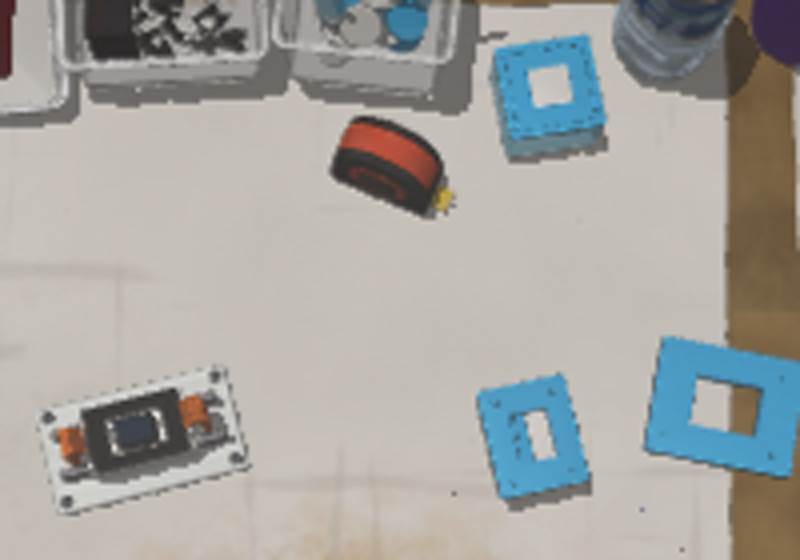

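View pics/cside.png

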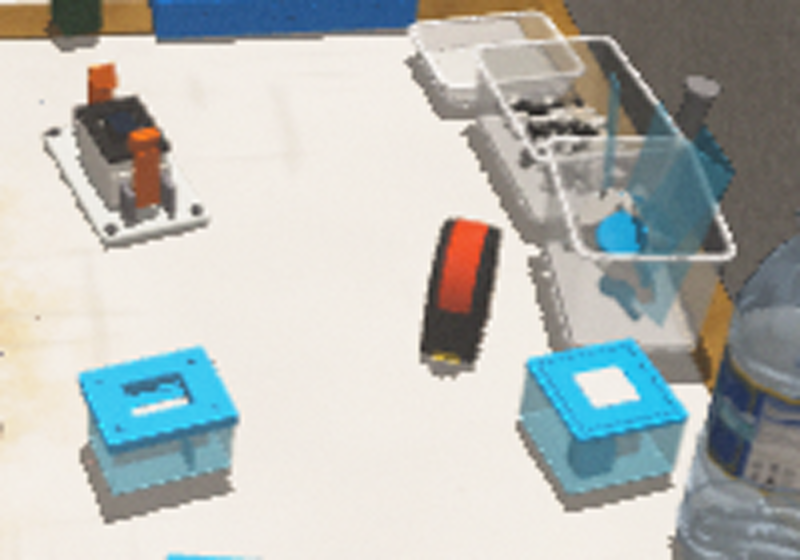

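The target is the blue bezel at crop (535,437). It measures 60×73 mm and lies on its block. The one at (725,405) is larger at 97×79 mm, and the item at (548,85) is a square container lid that is out of reach. The head's catches are at crop (70,445) and (193,412). Next I'll refine the geometry and plan the approach.

```bash
cat >> h.py <<'E'
def plan(x,y,z,jaw):  # TCP target in m, jaw axis direction in deg (mod 180)
    s=status.get_state(); M=R.from_rotvec(s["tcp_rot"]).as_matrix()
    cur=np.degrees(np.arctan2(M[1,2],M[0,2])); t=(jaw-cur+90)%180-90
    d=M.T@(np.array([x,y,z])-s["position"])
    print("t",round(s["time_s"],2),"pos",np.round(s["position"],4),"jaw",round(cur,2),"tooly",M[:,1].round(3),"j",s["joints"].round(2),"F",s["ft_force"].round(1),"gap",round(s["finger_gap"],4))
    print("delta mm",(d*1000).round(1),"turn about tool y",round(-t,2))
E
python3 - <<'E'
from h import *
t=vision.read_camera("top"); s=vision.read_camera("side")
for c,im in(("top",t),("side",s)):
    hsv=cv2.cvtColor(im,cv2.COLOR_BGR2HSV)
    n,l,st,ce=cv2.connectedComponentsWithStats(cv2.inRange(hsv,(5,120,100),(18,255,255)))
    for i in range(1,n):
        if st[i,4]>15 and 200<ce[i,0]<300 and 160<ce[i,1]<250: print(c,"orange",ce[i].round(1),st[i],ray(c,ce[i],.06).round(4))
for P in ([.5375,.125,0],):
  for a in (13,15):
    u=np.array([-np.sin(np.radians(a)),np.cos(np.radians(a)),0])
    for z,r in((.069,.041),(.055,.033)):
      for c in("top","side"): print(a,z,c,proj(c,[P+u*r+[0,0,z],P-u*r+[0,0,z]]).round(1).tolist())
plan(.536,-.142,.20,103.5)
E
```

```text
top orange [247.7 212.1] [245 209   7   8  38] [[0.549  0.0848 0.06  ]]
top orange [217.2 219.8] [214 217   7   7  37] [[0.5278 0.1645 0.06  ]]
side orange [210.8 165.8] [178 161  65  11 447] [[0.4066 0.2447 0.06  ]]
side orange [261.2 163.8] [255 160  13   9  95] [[0.5502 0.2432 0.06  ]]
side orange [254.8 180.4] [252 176   7  10  57] [[0.5257 0.1561 0.06  ]]
side orange [266.  200.9] [262 192   8  20 126] [[0.5476 0.0567 0.06  ]]
13 0.069 top [[216.5, 219.1], [247.3, 212.4]]
13 0.069 side [[255.4, 175.8], [264.7, 191.7]]
13 0.055 top [[220.4, 219.2], [244.8, 214.0]]
13 0.055 side [[256.4, 181.6], [263.8, 194.6]]
15 0.069 top [[216.6, 219.6], [247.1, 211.9]]
15 0.069 side [[254.9, 175.8], [265.2, 191.6]]
15 0.055 top [[220.5, 219.6], [244.7, 213.5]]
15 0.055 side [[256.0, 181.7], [264.2, 194.5]]
t 2.1 pos [ 0.2142 -0.5336  0.3039] jaw -68.12 tooly [-0.  0. -1.] j [ 1.15  0.71 -0.03  1.48  0.02  0.95 -0.08] F [-0.5 -0.1  0.3] gap 0.0857
delta mm [-444.5  103.9 -243.5] turn about tool y 8.38
```

Call:
servo_tool(deltas=[-0.036,0.004,-0.02,2,0,-0.072,0.01,-0.039,4,0,-0.108,0.016,-0.059,6,0,-0.144,0.022,-0.079,8.4,0,-0.18,0.03,-0.099,8.4,0])

```text
time_s: 2.52
position: [0.3451, -0.3733, 0.274]
tcp_rot: [-0.244, 2.098, -2.099]
ft_force: [0.6, -0.3, 0.3]
finger_gap: 0.0855
```

```bash
python3 -c "
from h import *
plan(.536,-.142,.20,103.5)"
```

```text
t 2.52 pos [ 0.3451 -0.3733  0.274 ] jaw -76.71 tooly [ 0.001 -0.    -1.   ] j [ 0.73  0.65  0.05  1.77 -0.04  0.72 -0.53] F [ 0.6 -0.3  0.3] gap 0.0855
delta mm [-238.9   74.  -181.3] turn about tool y -0.21
```

Call:
servo_tool(deltas=[-0.033,0.006,-0.025,0,0,-0.066,0.012,-0.05,0,0,-0.099,0.018,-0.075,0,0,-0.132,0.024,-0.1,0,0,-0.165,0.03,-0.125,0,0])

```text
time_s: 2.93
position: [0.4761, -0.2136, 0.2439]
tcp_rot: [-0.247, 2.096, -2.097]
ft_force: [0.5, -0.7, -0.6]
finger_gap: 0.0856
```

Call:
servo_tool(deltas=[-0.033,0.01,-0.025,0,0,-0.06,0.02,-0.045,0,0,-0.074,0.035,-0.056,0,0,-0.074,0.044,-0.056,0,0,-0.074,0.044,-0.056,0,0])

```text
time_s: 3.35
position: [0.5337, -0.1429, 0.1984]
tcp_rot: [-0.252, 2.098, -2.096]
ft_force: [-0.9, -0.7, 0.0]
finger_gap: 0.0851
```

```bash
python3 - <<'E'
from h import *
plan(.536,-.142,.098,103.5)
t=vision.read_camera("top"); s=vision.read_camera("side")
a=cv2.resize(t[150:290,260:440],None,fx=3,fy=3,interpolation=cv2.INTER_CUBIC)
b=cv2.resize(s[160:300,200:380],None,fx=3,fy=3,interpolation=cv2.INTER_CUBIC)
cv2.imwrite("pics/c1.png",np.vstack([a,b])[:, :][:840] if 0 else cv2.resize(np.hstack([a,b]),(800,311)))
E
```

```text
t 3.35 pos [ 0.5337 -0.1429  0.1984] jaw -76.43 tooly [-0.003  0.001 -1.   ] j [ 0.15  0.82  0.11  1.69 -0.13  0.64 -1.01] F [-0.9 -0.7  0. ] gap 0.0851
delta mm [ -2.7 100.4  -0.2] turn about tool y 0.07
```

View pics/c1.png

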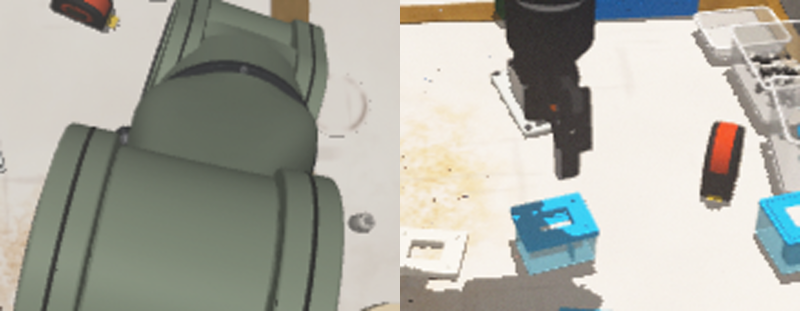

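The arm hides the bezel in the top view. In the side crop the fingers are directly above it at (560,220). I'll descend and close.

Call:
servo_tool(deltas=[-0.004,0.03,0,0,0,-0.004,0.058,0,0,0,-0.004,0.08,0,0,0,-0.004,0.095,0,0,0,-0.004,0.1,0,0,0])

```text
time_s: 3.87
position: [0.537, -0.1439, 0.0989]
tcp_rot: [-0.248, 2.099, -2.098]
ft_force: [0.1, -0.4, 0.2]
finger_gap: 0.0853
```

```bash
python3 - <<'E'
from h import *
plan(.537,-.143,.098,103.5)
s=vision.read_camera("side")
crop("side",s,220,200,100,100,6,"pics/c2.png")
E
```

```text
t 3.87 pos [ 0.537  -0.1439  0.0989] jaw -76.62 tooly [-0.002  0.    -1.   ] j [ 0.17  0.99  0.07  1.73 -0.15  0.43 -1.  ] F [ 0.1 -0.4  0.2] gap 0.0853
delta mm [-0.2  0.9 -0.8] turn about tool y -0.12
```

View pics/c2.png

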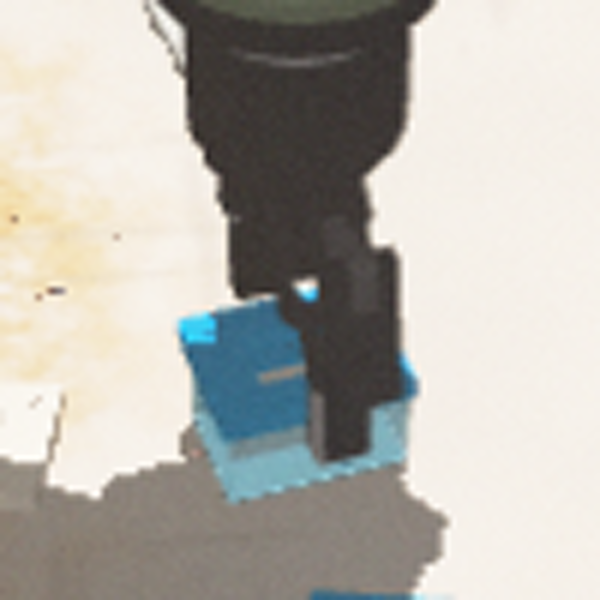

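```bash
python3 - <<'E'
from h import *
d=np.array([.232,-.973,0]); e=np.array([.973,.232,0])
C=np.array([.537,-.143,0])
for r in(.0425,.057):
  for z in(.026,.04): print(r,z,((proj("side",[C+d*r+e*o+[0,0,z] for o in(-.011,0,.011)])-[220,200])*6).round().tolist())
print("corners",((proj("side",[C-d*-.03+e*o+[0,0,.048] for o in(-.037,0,.037)])-[220,200])*6).round().tolist())
E
```

```text
0.0425 0.026 [[305.0, 479.0], [335.0, 472.0], [364.0, 464.0]]
0.0425 0.04 [[305.0, 451.0], [335.0, 444.0], [364.0, 436.0]]
0.057 0.026 [[319.0, 507.0], [348.0, 500.0], [378.0, 492.0]]
0.057 0.04 [[319.0, 479.0], [349.0, 472.0], [378.0, 464.0]]
corners [[223.0, 428.0], [323.0, 404.0], [421.0, 380.0]]
```

The corners and the finger match the prediction within about 1–2 mm, so I'm closing.

Call:
servo_tool(deltas=[0,0.001,-0.001,0,0.4,0,0.001,-0.001,0,0.6,0,0.001,-0.001,0,0.8,0,0.001,-0.001,0,1,0,0.001,-0.001,0,1], force=90)

```text
time_s: 4.33
position: [0.5379, -0.1421, 0.1009]
tcp_rot: [-0.245, 2.096, -2.097]
ft_force: [-3.7, 1.0, 15.6]
finger_gap: 0.0578
```

Call:
servo_tool(deltas=[0,0,0,0,1,0,0,0,0,1,0,0,0,0,1,0,0,0,0,1,0,0,0,0,1])

```text
time_s: 4.75
position: [0.5379, -0.1422, 0.1009]
tcp_rot: [-0.245, 2.095, -2.097]
ft_force: [-3.6, 1.3, 15.5]
finger_gap: 0.0577
```

Call:
servo_tool(deltas=[0,-0.004,0,0,1,0,-0.012,0,0,1,0,-0.024,0,0,1,0,-0.036,0,0,1,0,-0.04,0,0,1])

```text
time_s: 5.17
position: [0.5382, -0.1421, 0.1416]
tcp_rot: [-0.245, 2.095, -2.097]
ft_force: [-0.3, 0.4, -0.1]
finger_gap: 0.058
```

```bash
python3 - <<'E'
from h import *
plan(.537,-.143,.2,103.5)
s=vision.read_camera("side")
crop("side",s,220,190,110,100,6,"pics/c3.png")
print([(d["conf"],d["point"]) for d in finder.tip_of("side","bezel")])
E
```

```text
t 5.17 pos [ 0.5382 -0.1421  0.1416] jaw -76.53 tooly [ 0.003 -0.001 -1.   ] j [ 0.16  0.92  0.09  1.72 -0.14  0.51 -1.  ] F [-0.3  0.4 -0.1] gap 0.058
delta mm [  1.2 -58.4   0.7] turn about tool y -0.03
[(0.96, [0.4026, -0.1325, 0.0021]), (0.71, [0.565, -0.2808, -0.0048]), (0.57, [0.5368, -0.1428, 0.0803]), (0.23, [0.5163, 0.3373, -0.0047])]
```

View pics/c3.png

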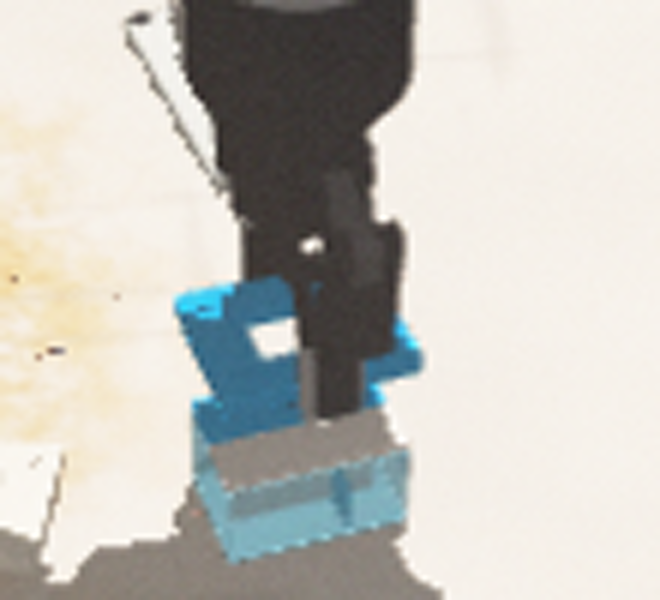

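The bezel is held level at crop (300,350), clear of the block. I'll carry it to the head while turning.

Call:
servo_tool(deltas=[0,-0.015,-0.01,-7,1,-0.006,-0.03,-0.03,-14,1,-0.012,-0.04,-0.055,-21,1,-0.018,-0.045,-0.08,-28,1,-0.024,-0.045,-0.105,-35,1])

```text
time_s: 5.68
position: [0.5366, -0.0331, 0.1849]
tcp_rot: [-0.777, 1.715, -1.716]
ft_force: [0.4, 0.4, -1.3]
finger_gap: 0.0574
```

```bash
python3 -c "
from h import *
plan(.538,.125,.185,15)"
```

```text
t 5.68 pos [ 0.5366 -0.0331  0.1849] jaw -41.19 tooly [ 0.001  0.    -1.   ] j [ 0.02  0.82 -0.03  1.76  0.05  0.56 -0.76] F [ 0.4  0.4 -1.3] gap 0.0574
delta mm [-1.199e+02 -1.000e-01 -1.031e+02] turn about tool y -56.19
```

Call:
servo_tool(deltas=[-0.018,0,-0.016,-7,1,-0.036,0,-0.031,-14,1,-0.054,0,-0.046,-21,1,-0.072,0,-0.062,-28,1,-0.09,0,-0.077,-35,1])

```text
time_s: 6.1
position: [0.5382, 0.0855, 0.1838]
tcp_rot: [-1.157, 1.289, -1.288]
ft_force: [-0.1, -0.4, -0.7]
finger_gap: 0.0579
```

```bash
python3 -c "
from h import *
plan(.538,.125,.185,15)"
```

```text
t 6.1 pos [0.5382 0.0855 0.1838] jaw -6.17 tooly [-0.001  0.    -1.   ] j [-0.13  0.83 -0.17  1.73  0.22  0.6  -0.53] F [-0.1 -0.4 -0.7] gap 0.0579
delta mm [-39.2  -1.2  -4.4] turn about tool y -21.17
```

Call:
servo_tool(deltas=[-0.014,0.01,-0.001,-7,1,-0.028,0.02,-0.003,-14,1,-0.039,0.03,-0.004,-21.2,1,-0.039,0.034,-0.004,-21.2,1,-0.039,0.034,-0.004,-21.2,1])

```text
time_s: 6.52
position: [0.5385, 0.1232, 0.1491]
tcp_rot: [-1.32, 1.022, -1.02]
ft_force: [0.6, -0.5, 0.2]
finger_gap: 0.0578
```

```bash
python3 - <<'E'
from h import *
plan(.538,.125,.15,15)
s=vision.read_camera("side"); t=vision.read_camera("top")
st=status.get_state(); M=R.from_rotvec(st["tcp_rot"]).as_matrix(); p=st["position"]
out=s.copy()
a=s[130:230,210:310]; b=t[170:270,190:290]
S=8
A=cv2.resize(a,None,fx=6,fy=6,interpolation=cv2.INTER_CUBIC); cv2.imwrite("pics/c4.png",A)
for o in(-.002,0,.002):
  C=p+M[:,1]*.0609+M[:,0]*o
  print(o,"top corners",((proj("side",[C+M[:,0]*i*.037+M[:,2]*j*.03+[0,0,.008] for i,j in((1,1),(1,-1),(-1,-1),(-1,1))])-[210,130])*6).round().tolist())
m=cv2.inRange(cv2.cvtColor(s,cv2.COLOR_BGR2HSV),(90,110,50),(115,255,255)); m[:,:215]=0;m[:,310:]=0;m[:165]=0;m[225:]=0
v,u=np.nonzero(m); print("blue bbox",u.min(),u.max(),v.min(),v.max())
print(np.round(tuple(d["point"] for d in finder.tip_of("side","bezel")),4))
E
```

```text
t 6.52 pos [0.5385 0.1232 0.1491] jaw 14.52 tooly [-0.002 -0.    -1.   ] j [-0.16  0.9  -0.24  1.72  0.35  0.56 -0.35] F [ 0.6 -0.5  0.2] gap 0.0578
delta mm [-1.9 -0.9 -0. ] turn about tool y -0.48
-0.002 top corners [[396.0, 297.0], [262.0, 323.0], [209.0, 237.0], [338.0, 214.0]]
0 top corners [[397.0, 299.0], [263.0, 325.0], [211.0, 239.0], [339.0, 216.0]]
0.002 top corners [[399.0, 302.0], [265.0, 328.0], [212.0, 242.0], [341.0, 218.0]]
blue bbox 250 309 165 186
[[ 0.4046 -0.1327  0.0017]
 [ 0.5667 -0.285  -0.003 ]
 [ 0.5378  0.1243  0.0869]]
```

View pics/c4.png

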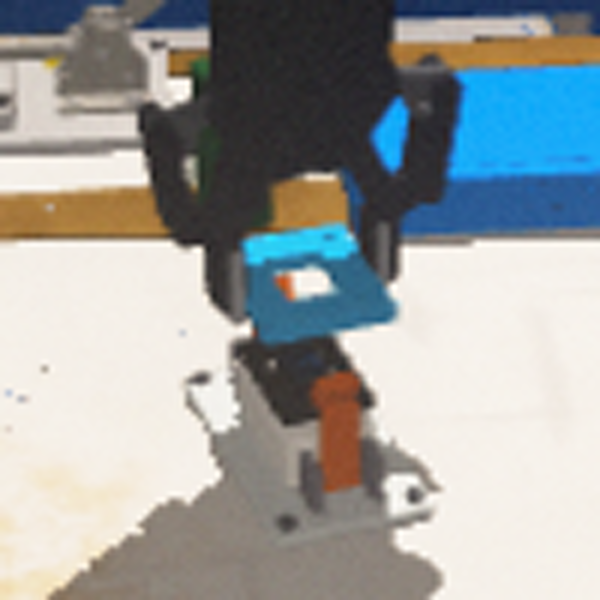

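The bezel hangs level over the head at crop (320,290), matching a +1.5 to 2 mm offset along tool x. I'll check the head's centre from the base corners seen in both earlier views.

```bash
python3 - <<'E'
from h import *
T=np.array([(38,408),(228,367),(252,468),(62,514)])/4+[200,110]-.4
P=ray("top",T,.008); print(P.mean(0).round(4), np.degrees(np.arctan2(*(P[1]-P[0])[[1,0]])).round(1),np.degrees(np.arctan2(*(P[2]-P[3])[[1,0]])).round(1))
S=np.array([(43,133),(107,248),(210,218)])/4+[230,160]-.4
Q=ray("side",S,.006); print(Q.round(4),((Q[0]+Q[2])/2).round(4))
# fit from the images: base white region in fresh side view vs saved one; boss/seat dark blob in the top view
t=cv2.imread("pics/top0.png"); g=cv2.cvtColor(t,cv2.COLOR_BGR2GRAY)
m=np.zeros_like(g); m[205:232,218:250]=255; m&=cv2.inRange(g,0,75)
n,l,st,ce=cv2.connectedComponentsWithStats(m); i=1+st[1:,4].argmax(); print("seat",st[i],rect("top",l==i,.046))
plan(.5375,.126,.15,15)
E
```

```text
[0.5376 0.1221 0.008 ] -76.9 -75.7
[[0.4855 0.1795 0.006 ]
 [0.521  0.0432 0.006 ]
 [0.5909 0.0688 0.006 ]] [0.5382 0.1242 0.006 ]
seat [221 207  26  21 292] [536.8 124.3  42.3  63.9  14.9]
t 6.67 pos [0.5391 0.1226 0.1505] jaw 14.45 tooly [ 0. -0. -1.] j [-0.16  0.9  -0.23  1.72  0.35  0.56 -0.35] F [-0.1 -0.6 -0.4] gap 0.0573
delta mm [-3.7  0.5 -0.7] turn about tool y -0.55
```

Estimates of the head centre agree at about (0.5375, 0.124), with yaw about 14.5°. I'll correct and descend to just above the catches.

Call:
servo_tool(deltas=[-0.003,0.003,-0.0013,0,1,-0.003,0.01,-0.0013,0,1,-0.003,0.017,-0.0013,0,1,-0.003,0.02,-0.0013,0,1,-0.003,0.02,-0.0013,0,1], force=110)

```text
time_s: 7.08
position: [0.5366, 0.1259, 0.1291]
tcp_rot: [-1.321, 1.02, -1.018]
ft_force: [0.4, -0.4, 0.1]
finger_gap: 0.057
```

```bash
python3 - <<'E'
from h import *
plan(.537,.1253,.128,14.6)
s=vision.read_camera("side"); crop("side",s,230,150,60,70,9,"pics/c5.png")
plan(.537,.1253,.128,14.6)
E
```

```text
t 7.08 pos [0.5366 0.1259 0.1291] jaw 14.66 tooly [-0.001 -0.    -1.   ] j [-0.17  0.94 -0.22  1.73  0.36  0.52 -0.37] F [ 0.4 -0.4  0.1] gap 0.057
delta mm [0.7 1.1 0.2] turn about tool y 0.06
t 7.13 pos [0.5368 0.1259 0.1296] jaw 14.66 tooly [-0.001 -0.    -1.   ] j [-0.17  0.94 -0.22  1.73  0.36  0.52 -0.37] F [-0.9 -0.5 -0.5] gap 0.0571
delta mm [0.7 1.6 0. ] turn about tool y 0.06
```

View pics/c5.png

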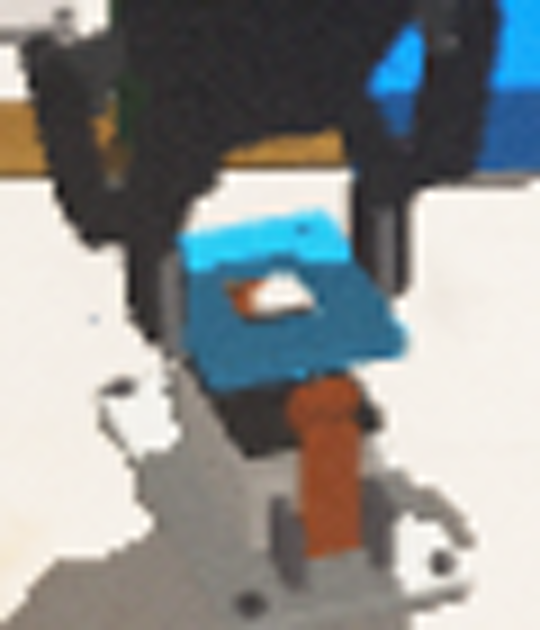

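```bash
python3 - <<'E'
from h import *
st=status.get_state(); M=R.from_rotvec(st["tcp_rot"]).as_matrix(); p=st["position"]
f=lambda P:((proj("side",P)-[230,150])*9+4).round().tolist()
C=p+M[:,1]*.0609+M[:,0]*.0015
print("bezel near: bottom",f([C+M[:,0]*.037+M[:,2]*j*.03 for j in(-1,0,1)]),"top",f([C+M[:,0]*.037+M[:,2]*j*.03+[0,0,.008] for j in(-1,0,1)]))
H=np.array([.5375,.124,0]); a=np.radians(14.6); u=np.array([-np.sin(a),np.cos(a),0]); w=np.array([np.cos(a),np.sin(a),0])
for r,z in((.041,.069),(.047,.069),(.047,.02)): print("catch",r,z,f([H-u*r+w*j*.009+[0,0,z] for j in(-1,0,1)]))
print("base",f([H-u*.068+w*j*.038+[0,0,.008] for j in(-1,1)]), "hole-ish", f([H+u*.068-w*.038+[0,0,.008]]))
print("seat near corners",f([H-u*.033+w*j*.022+[0,0,.046] for j in(-1,1)]))
E
```

```text
bezel near: bottom [[215.0, 394.0], [314.0, 373.0], [412.0, 354.0]] top [[214.0, 370.0], [314.0, 350.0], [412.0, 330.0]]
catch 0.041 0.069 [[291.0, 387.0], [320.0, 381.0], [350.0, 375.0]]
catch 0.047 0.069 [[298.0, 398.0], [327.0, 392.0], [357.0, 386.0]]
catch 0.047 0.02 [[299.0, 537.0], [329.0, 531.0], [357.0, 525.0]]
base [[229.0, 632.0], [475.0, 577.0]] hole-ish [[91.0, 383.0]]
seat near corners [[240.0, 447.0], [383.0, 417.0]]
```

Predicted and observed pixels agree within about 1 mm. I'll nudge slightly and start pressing.

Call:
servo_tool(deltas=[0.001,0.003,0.0006,0,1,0.001,0.006,0.0006,0,1,0.001,0.009,0.0006,0,1,0.001,0.011,0.0006,0,1,0.001,0.012,0.0006,0,1], force=120)

```text
time_s: 7.55
position: [0.5381, 0.1254, 0.1182]
tcp_rot: [-1.318, 1.018, -1.019]
ft_force: [-0.7, 1.2, 12.0]
finger_gap: 0.0571
```

```bash
python3 - <<'E'
from h import *
plan(.5375,.1247,.1019,14.6); print(status.get_state()["ft_torque"])
s=vision.read_camera("side"); crop("side",s,230,150,60,70,9,"pics/c6.png")
E
```

```text
t 7.55 pos [0.5381 0.1254 0.1182] jaw 14.68 tooly [ 0.001  0.001 -1.   ] j [-0.18  0.96 -0.21  1.73  0.37  0.49 -0.37] F [-0.7  1.2 12. ] gap 0.0571
delta mm [ 0.6 16.3 -0.8] turn about tool y 0.08
[ 0.07257887  0.1199301  -0.01480945]
```

View pics/c6.png

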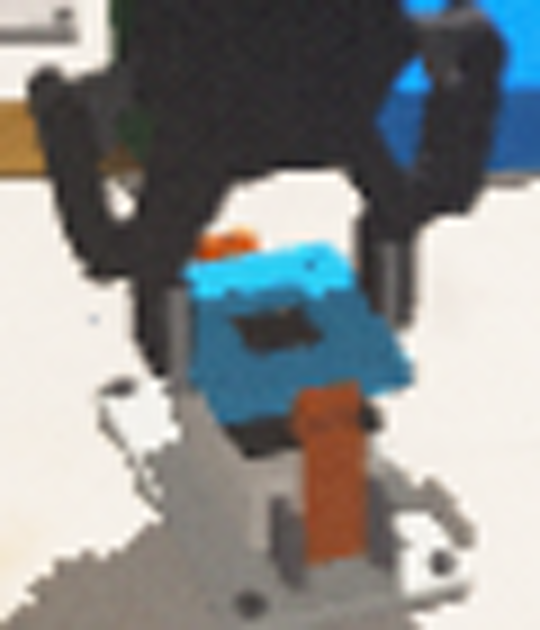

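The bezel sits between both catches, level (near edge at (300,400)), with the force at 12 N and balanced. Continuing.

Call:
servo_tool(deltas=[0,0.002,0,0,1,0,0.004,0,0,1,0,0.006,0,0,1,0,0.007,0,0,1,0,0.007,0,0,1])

```text
time_s: 8.02
position: [0.5377, 0.1253, 0.1108]
tcp_rot: [-1.319, 1.019, -1.018]
ft_force: [1.0, 1.3, -1.5]
finger_gap: 0.0566
```

Call:
servo_tool(deltas=[0,0.001,0,0,1,0,0.002,0,0,1,0,0.003,0,0,1,0,0.004,0,0,1,0,0.005,0,0,1])

```text
time_s: 8.43
position: [0.5374, 0.1252, 0.1058]
tcp_rot: [-1.32, 1.019, -1.018]
ft_force: [-2.5, 0.6, 4.7]
finger_gap: 0.0568
```

Call:
servo_tool(deltas=[0,0.001,0,0,1,0,0.002,0,0,1,0,0.003,0,0,1,0,0.003,0,0,1,0,0.003,0,0,1])

```text
time_s: 8.85
position: [0.5375, 0.1252, 0.1033]
tcp_rot: [-1.32, 1.019, -1.018]
ft_force: [-4.5, 1.5, 9.6]
finger_gap: 0.0563
```

```bash
python3 - <<'E'
from h import *
plan(.5375,.1247,.1019,14.6); print(status.get_state()["ft_torque"])
s=vision.read_camera("side"); crop("side",s,230,150,60,70,9,"pics/c7.png")
E
```

```text
t 8.85 pos [0.5375 0.1252 0.1033] jaw 14.68 tooly [-0. -0. -1.] j [-0.18  0.98 -0.2   1.74  0.38  0.46 -0.38] F [-4.5  1.5  9.6] gap 0.0563
delta mm [ 0.5  1.4 -0.2] turn about tool y 0.08
[ 0.15034393  0.95819488 -0.00172763]
```

View pics/c7.png

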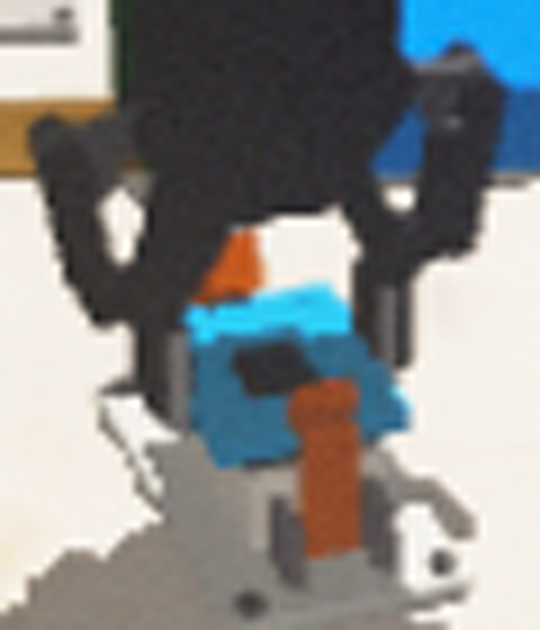

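The catches have snapped shut: the catch nose sits over the bezel at (322,400), and 9.6 N matches the seat at about 3.6 mm. The −4.5 N side force suggests the bezel is slightly too far in +x, so I'll relieve that and press on.

Call:
servo_tool(deltas=[0,0,-0.0005,0,1,0,0.0005,-0.001,0,1,0,0.001,-0.001,0,1,0,0.0015,-0.001,0,1,0,0.002,-0.001,0,1])

```text
time_s: 9.32
position: [0.5374, 0.1251, 0.102]
tcp_rot: [-1.318, 1.017, -1.019]
ft_force: [-3.7, -0.1, 27.4]
finger_gap: 0.0567
```

Call:
servo_tool(deltas=[0,-0.0005,0,0,1,0,-0.0005,0,0,1,0,-0.0005,0,0,1,0,-0.0005,0,0,1,0,-0.0005,0,0,1])

```text
time_s: 9.73
position: [0.5374, 0.1251, 0.1023]
tcp_rot: [-1.318, 1.017, -1.019]
ft_force: [-0.6, 1.8, 12.1]
finger_gap: 0.0568
```

```bash
python3 - <<'E'
from h import *
s=vision.read_camera("side"); crop("side",s,230,150,60,70,9,"pics/c8.png")
plan(.5375,.1247,.1019,14.6); print(status.get_state()["ft_torque"])
E
```

```text
t 9.78 pos [0.5374 0.1251 0.1023] jaw 14.67 tooly [ 0.002  0.001 -1.   ] j [-0.18  0.98 -0.2   1.74  0.38  0.46 -0.38] F [-0.1  0.4 11.6] gap 0.0563
delta mm [0.4 0.4 0. ] turn about tool y 0.07
[0.26757366 0.12392883 0.00349185]
```

View pics/c8.png

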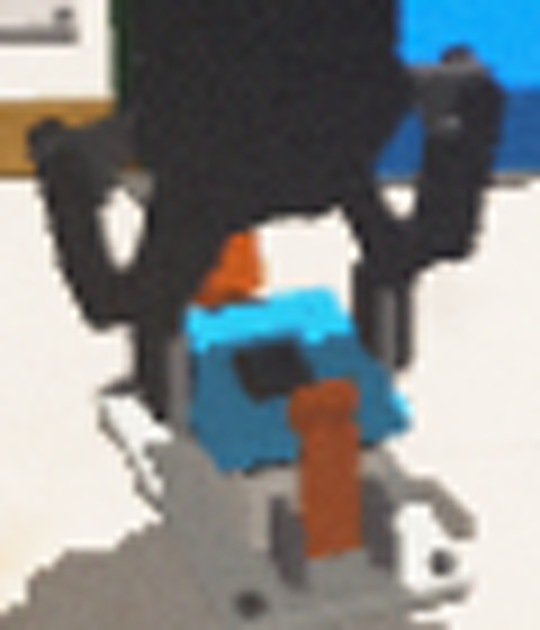

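The bezel is level and under both catches. 12 N puts the seat at about 4.8 mm, so I'll add a little to hold it firmly.

Call:
servo_tool(deltas=[0,0.0003,0,0,1,0,0.0003,0,0,1,0,0.0003,0,0,1,0,0.0003,0,0,1])

```text
time_s: 10.12
position: [0.5374, 0.1252, 0.1022]
tcp_rot: [-1.318, 1.017, -1.019]
ft_force: [-2.0, 1.3, 17.1]
finger_gap: 0.0566
```

```bash
python3 - <<'E'
from h import *
from rig import order
plan(.5375,.1247,.1019,14.6); f=status.get_state()["ft_force"]
if 11<f[2]<35: print(order.job_done())
E
```

```text
t 10.12 pos [0.5374 0.1252 0.1022] jaw 14.67 tooly [ 0.002  0.001 -1.   ] j [-0.18  0.98 -0.2   1.74  0.38  0.45 -0.38] F [-2.   1.3 17.1] gap 0.0566
delta mm [0.5 0.3 0. ] turn about tool y 0.07
the job is handed in; nothing more can be done
None
```

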